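Load the revolving tape stand, bring the roll to the blade and hold the stand

ROBOT

A 6-joint arm with a two-finger parallel gripper is mounted at the origin on the work surface. World frame = base frame: x ahead of the robot, y to its left, z up, the work surface at z = 0. Lengths are in m, angles in degrees, forces in N, time in s.
With the tool pointing down it reaches from about 0.4 to 0.825 m from the base axis. Payload 7 kg.
Tool frame: the origin (TCP) lies between the finger pads; the fingertips stand 17 mm ahead of it and the grasp point (between the pads) lies 2 mm behind it (manip.nose_length is the x of the fingertips in the tool frame, in m); x points along the fingers, y is the direction in which the jaws open and shut, and the axes are right-handed (so a half turn about x gives the same grasp; the last joint's range is limited). The gripper opens to 85 mm and grips with 20 to 120 N. Pads are 22 mm wide; open, the fingers measure 114 mm over their backs; the gripper's body (76 mm by 85 mm) begins 54 mm behind the grasp point. The pads swing forward as they close: fully open they stand 13 mm farther back than shut.
Start: joints at [79.532, 20.546, 0.682, 0, -70.136, -16.507], TCP at [0.306, 0.602, 0.248] pointing down, gripper open.
Joint ranges: [-176.03, 176.03], [-82.01, 121.73], [-58.28, 71.71], [-173.87, 95.51], [-174.79, -0.11], [-173.66, 173.66]. Speed limits (degrees/s): [136.94, 136.94, 172.46, 180, 180, 180].

INTERFACE

Orientations are given as a 3x3 rotation matrix whose columns are the frame's x, y, z axes.
In Python, from cell import sensors, eyes, manip gives the robot as it stands.
- The arm moves only by the tool send_rows, never from a script. Its argument "deltas" is a list of rows, each a list of 3 entries, a list of its own where there are three numbers: the shift along the tool's x, y, z in m, then the turn about the tool's x in rad, then the opening, from 0 (shut) to 1 (fully open). A call has 1 to 12 rows; each row shifts and turns the commanded pose from where the row before left it, along the tool's axes as they then stand; what a row does not reach is not made up. A row lasts 1/10 s, in which the tool goes at most 50 mm and 8.59 degrees, less where a joint would pass 70% of its speed; a pose out of reach is approached as far as the arm can. A call is refused whole if a number of a shift passes 0.05 or a number of a turn 0.15, either way. A call with a gripper value outside its range is refused whole. The fingers move at their own pace and stop on an object; the grip force is fixed at half the most. Time passes only in rows, so rows that do not move let the fingers close. It gives the time, the measured TCP pose, the force and the opening at its end, in the units of the state.
- sensors.state(): the state, without advancing time (a new reading comes with each control period).
- eyes.snapshot(name): name is "scene" or "top" or "wrist"; returns the picture (480x640x3 uint8, red, green, blue); there is no depth.
- eyes.camera_model(name): a dict with "fx", "fy", "cx", "cy" (pixels), "camera_from_world" (4x4, takes a point from world to camera coordinates); the wrist camera has in their place "mount" (4x4, takes a point from camera to tool coordinates, whose origin is the TCP and whose axes are the tool frame's). Camera axes: x right, y up, looking along -z (the intrinsics and any distortion apply to the point x, -y, -z); pixel columns grow to the right and rows downward; lengths in m; the calibration is good to about 2 mm. A picture is of the moment at which its call begins: read the wrist's pose just before it. camera_model takes no time and is no camera call.
- manip.close_job(): hands the job in, once; it reports no verdict.
The state is a dict: "time_s": time; "joint_pos": joint angles; "dq": joint speeds; "tau": joint torques, N m; "ee_pos": TCP position; "tool_rot": TCP orientation; "force": force on the tool from outside, world axes, zero at the start; "moment": the same for the moment, N m; "finger_gap": opening from 0.0 (shut) to 1.0 (fully open).
Only numpy, scipy, OpenCV 4.12 (cv2) and the standard library are available. Lean on these libraries where they do the work, as an engineer would, in place of code of your own. Each camera call takes 0.05 s, during which the arm holds its last target.

TASK

Slip the loose roll of tape over the empty post of the revolving tape stand so that it lies flat on its seat, let go of it, and turn the stand until that roll is squarely behind the tear-off blade at the front of the foot. Finish with the gripper still holding the stand's turning part firmly and motionless there, because I am about to pull tape off. Leave the two rolls already on the stand and everything else on the table where they are.

Things in the scene. Friction and masses are not known exactly. Their poses are not given: they have to be found in the camera images.
- tape: The loose roll of black insulating tape with a brown cardboard core, lying flat on the table, by itself: a ring 64 mm in outer diameter, 25 mm high, with a 26 mm through bore, 75 to 155 g. It is the only roll of tape that is not on the stand. Origin: centre of its underside; z along its bore.
- free_seat (a point): Centre of the top of the grey plastic seat of the stand's only empty post, where the underside of the roll must come to lie: 48 mm above the table, 95 mm from the turning axis. The seat is a disc 44 mm across, 12 mm above the turning plate. The post rises 50 mm above this point, is 18 mm in diameter and its top 8 mm taper to 8 mm. Site axes turn with the stand: its -x points straight out from the turning axis.
- turn_knob (a point): Mid-height of the fluted round black knob on the turning axis of the stand: 44 mm in diameter, 25 mm high (its top is 112 mm, its underside 87 mm above the table). It is one piece with the turning plate, so gripping and turning it turns the whole stand. The stem below it is 20 mm thick.
- carousel (a joint): Angle of the stand's turning part in rad, counted from its start (0 at the start wherever it stands), growing counter-clockwise seen from above. It turns without end stops, against a light friction of about 0.04 N m, and stays where it is left. The turning part is a round aluminium plate 260 mm across, its top 36 mm above the table, with the knob and three equal posts 120 degrees apart; two of them carry rolls.
- foot: The fixed grey foot of the stand, bolted to the table. Origin: on the turning axis at table height. Its own -x direction is the front: there a tongue carries the upright tear-off blade bracket, 44 mm wide and 88 mm tall, 152 mm out from the axis. A post is squarely behind the blade when it lies on the line from the axis to the middle of the bracket.
- roll_b: Black roll of tape already on a post of the stand, 58 mm in diameter, 19 mm high. Origin: centre of its underside, 48 mm above the table. It rides round with the stand; not to be taken off.
- roll_c: Black part-used roll of tape on another post of the stand, 48 mm in diameter, 25 mm high. Origin: centre of its underside, 48 mm above the table. It rides round with the stand; not to be taken off.
- ferrite: Dark grey ferrite ring core lying on the table, 50 mm outer diameter, 30 mm bore, 13 mm high, no cardboard core. Not part of the job. Origin: centre of its underside.
- jar: Small closed glass jar with a steel lid, 48 mm in diameter, 60 mm high. Not part of the job. Origin: centre of its underside.
- mug: White mug, 78 mm in diameter, 88 mm high. Not part of the job. Origin: centre of its underside.
- screwdriver: Screwdriver 190 mm long with a blue handle, lying near the robot. Not part of the job. Origin: its middle, at table height.
- handheld: Handheld radio 115 x 58 x 34 mm with a 75 mm stub aerial, lying on its back beyond the stand. Not part of the job. Origin: centre of the underside of its case.
- meter: Pocket multimeter 150 x 74 x 34 mm, lying on its back near the robot on the left. Not part of the job. Origin: centre of its underside.
Not all that is in view belongs to the job. What is shaped like the tape but turquoise is not meant.

How it is judged:
By the outcome, as a careful person would: the job done as asked, in the order asked, and still so for the second after the job is handed in, while the arm keeps its last pose, push and grip.
It also fails if it takes over 70 s, if anything falls off the work surface, if the arm or the gripper's body presses on something with over 40 N, if the wrist force passes 120 N, or if a joint passes its speed limit or range.

## Working session

There is one attempt and no reset: what is moved stays moved. The work goes in short steps, Python scripts to look and compute and a tool call to move; the robot and the scene stay as the last step left them, time stands still between calls to the robot, and variables do not carry over. Pictures are saved under pics/ and viewed, and the job is handed in when it is done.

Besides the shell and the picture viewer there is one more tool, called after "Request:" as name(argument=value, ...), one argument or row to a line, values as JSON. send_rows: Moves the arm, as the interface text tells. Its arguments: {"type":"object","properties":{"deltas":{"type":"array","items":{"type":"array"}}},"required":["deltas"]}

```bash
ls; mkdir -p pics
python3 - <<'E'
from cell import sensors, eyes, manip
import cv2,numpy as np
np.set_printoptions(precision=4,suppress=True)
s=sensors.state();print(s)
for n in ["scene","top","wrist"]:
    im=eyes.snapshot(n);cv2.imwrite(f"pics/{n}0.png",im[:,:,::-1]);m=eyes.camera_model(n);print(n,m)
print(manip.nose_length)
E
```

```text
pics
{'time_s': 0.0, 'joint_pos': array([ 79.5344,  20.5886,   0.6337,  -0.0205, -70.1363, -16.5049]), 'dq': array([ 0.0166,  0.0146,  0.0542, -0.055 ,  0.0312,  0.0043]), 'tau': array([ -0.0001, -58.332 ,  29.3411,   6.9368,  -0.0061,   0.    ]), 'ee_pos': array([0.306 , 0.6012, 0.2474]), 'tool_rot': array([[-0.0006, -0.4536, -0.8912],
       [-0.0015, -0.8912,  0.4536],
       [-1.    ,  0.0016, -0.0001]]), 'force': array([-0.4982,  0.6152,  0.3261]), 'moment': array([0.0488, 0.0166, 0.0121]), 'finger_gap': 0.999020098706714}
scene {'fx': 466.16554797444894, 'fy': 466.16554797444894, 'cx': 323.21170918757576, 'cy': 240.92596635714634, 'camera_from_world': array([[-0.8425,  0.5386,  0.007 ,  0.472 ],
       [-0.3569, -0.5678,  0.7418,  0.1076],
       [ 0.4035,  0.6225,  0.6706, -1.2175],
       [ 0.    ,  0.    ,  0.    ,  1.    ]])}
top {'fx': 502.6239115477769, 'fy': 502.6239115477769, 'cx': 321.86511248978303, 'cy': 247.22747865265714, 'camera_from_world': array([[ 0.0295, -0.9991,  0.0288, -0.078 ],
       [ 0.9974,  0.0314,  0.065 , -0.5602],
       [-0.0659,  0.0268,  0.9975, -1.4   ],
       [ 0.    ,  0.    ,  0.    ,  1.    ]])}
wrist {'fx': 371.7293137191353, 'fy': 371.7293137191353, 'cx': 319.04516350918783, 'cy': 242.49793054474992, 'mount': array([[-0.001 ,  0.2814, -0.9596, -0.1256],
       [ 1.    ,  0.0005, -0.0009,  0.    ],
       [ 0.0002, -0.9596, -0.2814, -0.0715],
       [ 0.    ,  0.    ,  0.    ,  1.    ]])}
0.017
```

View pics/scene0.png

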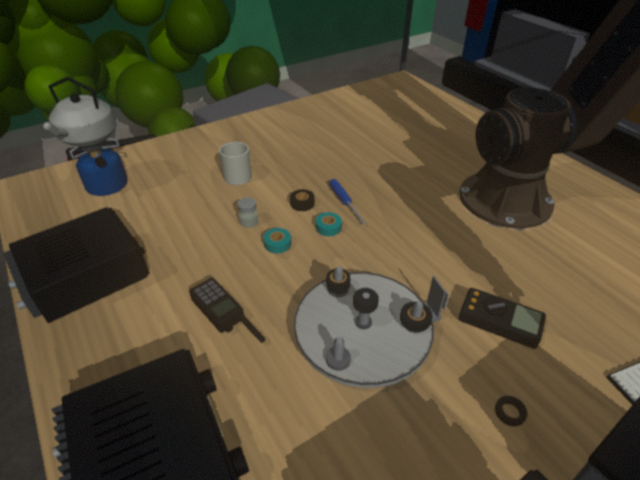

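View pics/top0.png

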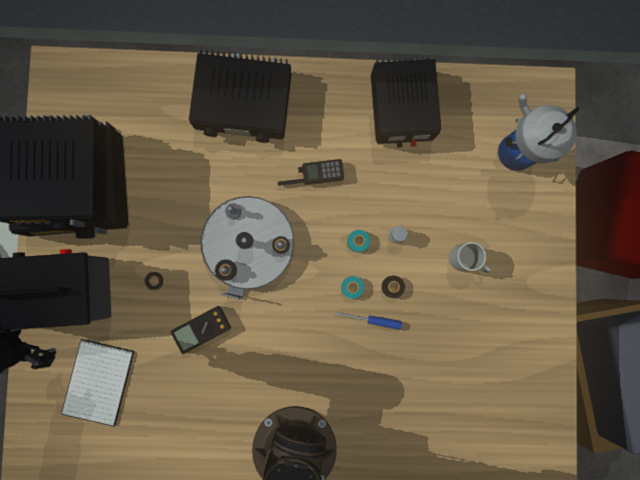

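View pics/wrist0.png

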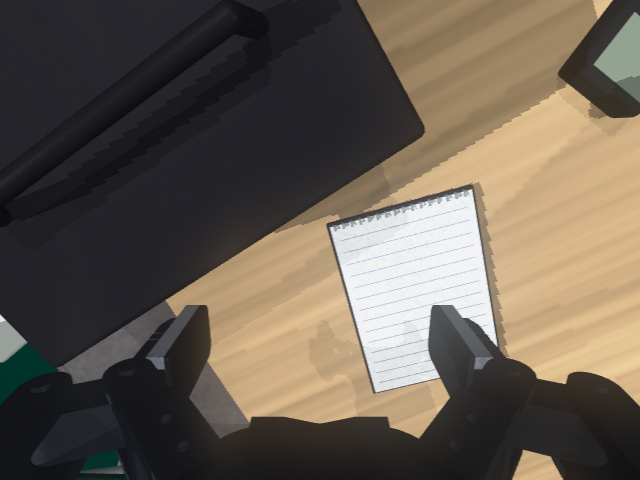

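The scene view shows the stand at about (363,325), with its empty post at (338,352). The black tape is at (302,200). In the top view the stand centre is (247,243), the knob (244,240), the empty post (235,211), the blade about (235,294) and the tape (393,287). Next I'll measure these.

```bash
cat > h.py <<'E'
import numpy as np,cv2
from cell import sensors, eyes, manip
np.set_printoptions(precision=4,suppress=True)
def cam(n,s=None):
    m=eyes.camera_model(n)
    if n=="wrist":
        s=s or sensors.state()
        T=np.eye(4);T[:3,:3]=s["tool_rot"];T[:3,3]=s["ee_pos"];W=T@m["mount"]
    else: W=np.linalg.inv(m["camera_from_world"])
    return m,W
def ray(n,uv,s=None):
    m,W=cam(n,s);d=np.array([(uv[0]-m["cx"])/m["fx"],-(uv[1]-m["cy"])/m["fy"],-1.])
    return W[:3,3],W[:3,:3]@d
def plane(n,uv,z,s=None):
    o,d=ray(n,uv,s);return o+d*(z-o[2])/d[2]
def tri(a,b):
    A=np.zeros((3,3));r=np.zeros(3)
    for o,d in (a,b):
        d=d/np.linalg.norm(d);P=np.eye(3)-np.outer(d,d);A+=P;r+=P@o
    return np.linalg.solve(A,r)
def proj(n,p,s=None):
    m,W=cam(n,s);c=np.linalg.inv(W)@np.r_[p,1]
    return np.array([m["cx"]+m["fx"]*c[0]/-c[2],m["cy"]-m["fy"]*c[1]/-c[2]])
E
python3 - <<'E'
from h import *
t=cv2.imread("pics/top0.png");sc=cv2.imread("pics/scene0.png")
cv2.imwrite("pics/tz.png",cv2.resize(t[185:325,190:420],None,fx=3.4,fy=3.4,interpolation=cv2.INTER_CUBIC))
cv2.imwrite("pics/sz.png",cv2.resize(sc[170:390,230:460],None,fx=2.7,fy=2.7,interpolation=cv2.INTER_CUBIC))
for n,uv,z in [("top",(393,287),.025),("scene",(302,196),.025),("top",(244,240),.112),("scene",(366,296),.112),("top",(235,211),.048),("scene",(338,358),.048)]:print(n,uv,plane(n,uv,z))
E
```

```text
top (393, 287) [ 0.4563 -0.2639  0.025 ]
scene (302, 196) [ 0.4552 -0.2645  0.025 ]
top (244, 240) [0.5688 0.1469 0.112 ]
scene (366, 296) [0.5675 0.1498 0.112 ]
top (235, 211) [0.6532 0.1831 0.048 ]
scene (338, 358) [0.6548 0.1945 0.048 ]
```

View pics/tz.png

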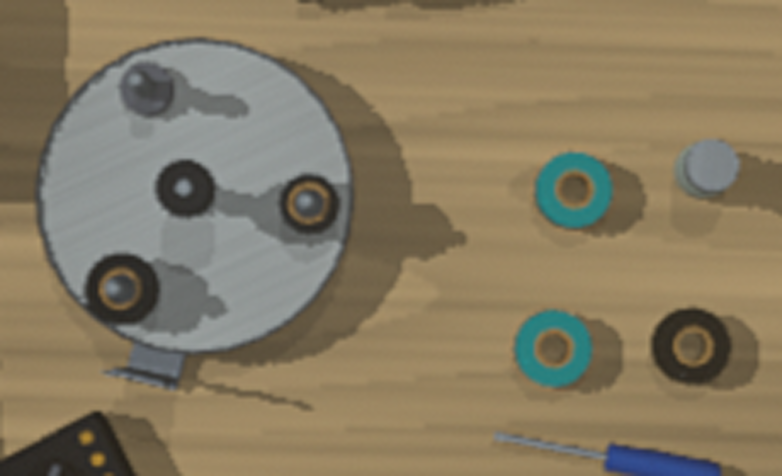

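View pics/sz.png

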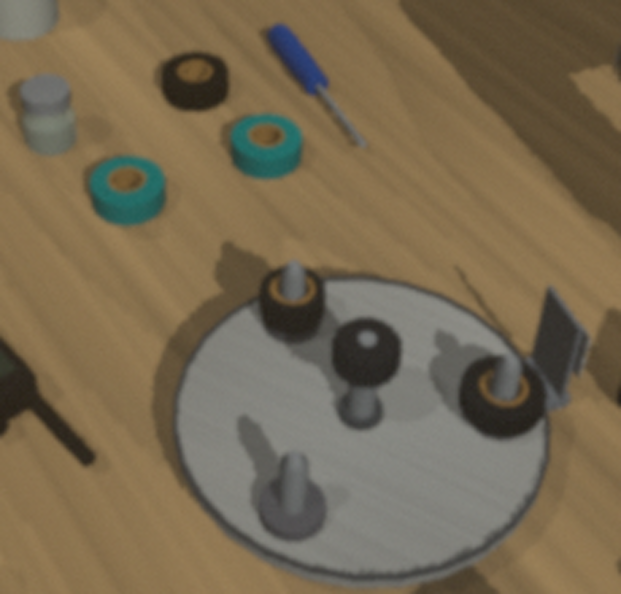

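Run:
```python
from h import *
t=cv2.imread("pics/top0.png");sc=cv2.imread("pics/scene0.png")
def hull(im,box,lo,hi,flt=None):
    x0,y0,x1,y1=box
    hsv=cv2.cvtColor(im[y0:y1,x0:x1],cv2.COLOR_BGR2HSV)
    m=cv2.inRange(hsv,lo,hi); m=cv2.morphologyEx(m,cv2.MORPH_OPEN,np.ones((2,2)))
    cs,_=cv2.findContours(m,cv2.RETR_EXTERNAL,cv2.CHAIN_APPROX_NONE)
    c=max(cs,key=cv2.contourArea);h=cv2.convexHull(c)+np.array([x0,y0]);return h
# plate
for n,im,box in [("top",t,(195,190,300,292)),("scene",sc,(285,265,440,390))]:
    h=hull(im,box,(0,0,90),(180,45,255));e=cv2.fitEllipse(h);print(n,e,plane(n,e[0],.036))
# tape dark
for n,im,box in [("top",t,(378,272,408,302)),("scene",sc,(285,180,322,215))]:
    h=hull(im,box,(0,0,0),(180,255,70));e=cv2.minEnclosingCircle(h);M=cv2.moments(h);c=(M['m10']/M['m00'],M['m01']/M['m00']);print(n,e,c,plane(n,c,.0125 if n=="scene" else .02))
# cardboard ring at 25mm
# free seat: zoom px: top ((147,88)/3.4+offset)
def T(x,y):return (x/3.4+190,y/3.4+185)
def S(x,y):return (x/2.7+230,y/2.7+170)
print("tape core top",plane("top",T(693,346),.025),plane("scene",S(195,70),.025))
print("knob",plane("top",T(184,188),.112),plane("scene",S(367,338),.112))
print("knob body", tri(ray("top",T(185,188)),ray("scene",S(366,352))))
print("post tip", tri(ray("top",T(151,78)),ray("scene",S(293,456))),plane("scene",S(293,456),.098),plane("top",T(152,77),.098))
print("seat",plane("scene",S(293,505),.048),plane("top",T(147,90),.048))
print("rollb core top",plane("top",T(121,289),.067),plane("scene",S(503,386),.067))
print("rollc core top",plane("top",T(309,203),.073),plane("scene",S(292,290),.073))
print("blade top ends",plane("top",T(104,372),.088),plane("top",T(180,387),.088), plane("scene",S(550,290),.088),plane("scene",S(586,340),.088))
```

```text
top ((247.5953826904297, 243.88479614257812), (90.70095825195312, 94.53911590576172), 30.932714462280273) [0.564  0.1463 0.036 ]
scene ((364.3360290527344, 328.7014465332031), (108.63261413574219, 137.0895538330078), 98.04483032226562) [0.5737 0.1616 0.036 ]
top ((393.9382019042969, 287.4325866699219), 11.326213836669922) (394.0652271704903, 287.3580746738641) [ 0.4553 -0.2678  0.02  ]
scene ((302.53759765625, 200.9135284423828), 12.54039192199707) (302.6925323320817, 200.8502294534835) [ 0.4559 -0.2604  0.0125]
tape core top [ 0.457  -0.2662  0.025 ] [ 0.4545 -0.2644  0.025 ]
knob [0.568  0.1466 0.112 ] [0.5665 0.1482 0.112 ]
knob body [0.568  0.1483 0.0992]
post tip [0.6525 0.1821 0.0871] [0.6535 0.1914 0.098 ] [0.6555 0.1768 0.098 ]
seat [0.653  0.1934 0.048 ] [0.6517 0.1879 0.048 ]
rollb core top [0.4892 0.1991 0.067 ] [0.4882 0.2016 0.067 ]
rollc core top [0.5621 0.0519 0.073 ] [0.5624 0.0564 0.073 ]
blade top ends [0.4238 0.2061 0.088 ] [0.4138 0.1466 0.088 ] [0.4167 0.165  0.088 ] [0.428  0.2128 0.088 ]
```

Axis ≈ (0.567, 0.1475), free seat ≈ (0.652, 0.190), tape ≈ (0.456, -0.265), front direction ≈ 166°. That puts the turn at about +140°. I'll turn the tool to align with the world axes and move over the tape.

Request:
send_rows(
  deltas=[
    [[0,0,0],0.1375,1],
    [[0,0,0],0.1375,1],
    [[0,0,0],0.1375,1],
    [[0,0,0],0.1375,1],
    [[0,0,0],0.1375,1],
    [[0,0,0],0.1375,1],
    [[0,0,0],0.1375,1],
    [[0,0,0],0.1375,1],
    [[0,-0.04,0],0,1],
    [[0,-0.04,0],0,1],
    [[0,-0.04,0],0,1],
    [[0,-0.03,0],0,1],
  ],
)

```text
time_s: 1.35
ee_pos: [0.4582, 0.6011, 0.2476]
tool_rot: [[-0.0, -1.0, 0.001], [-0.001, 0.001, 1.0], [-1.0, 0.0, -0.001]]
force: [0.2, 1.1, 0.3]
finger_gap: 1.0
```

Request:
send_rows(
  deltas=[
    [[0,0,-0.045],0,1],
    [[0,0,-0.045],0,1],
    [[0,0,-0.045],0,1],
    [[0,0,-0.045],0,1],
    [[0,0,-0.045],0,1],
    [[0,0,-0.045],0,1],
    [[0,0,-0.045],0,1],
    [[0,0,-0.045],0,1],
    [[0,0,-0.045],0,1],
    [[0,0,-0.045],0,1],
    [[0,0,-0.045],0,1],
    [[0,0,-0.045],0,1],
  ],
)

```text
time_s: 2.55
ee_pos: [0.4556, 0.0598, 0.2484]
tool_rot: [[0.0, -1.0, -0.0], [0.0, -0.0, 1.0], [-1.0, -0.0, 0.0]]
force: [0.6, -0.2, -0.0]
finger_gap: 1.001
```

Request:
send_rows(
  deltas=[
    [[0,0,-0.045],0,1],
    [[0,0,-0.045],0,1],
    [[0,0,-0.045],0,1],
    [[0,0,-0.045],0,1],
    [[0,0,-0.045],0,1],
    [[0,0,-0.045],0,1],
    [[0,0,-0.045],0,1],
    [[0.04,0,-0.012],0,1],
    [[0.04,0,0],0,1],
    [[0,0,0],0,1],
    [[0,0,0],0,1],
  ],
)

```text
time_s: 3.65
ee_pos: [0.4561, -0.2656, 0.1687]
tool_rot: [[-0.002, -1.0, -0.0], [-0.0, -0.0, 1.0], [-1.0, 0.002, -0.0]]
force: [0.9, -0.3, 0.8]
finger_gap: 1.0
```

Run:
```python
from h import *
s=sensors.state();print(s)
im=eyes.snapshot("wrist")[:,:,::-1];cv2.imwrite("pics/w1.png",im)
print(proj("wrist",[.456,-.265,.025],s))
```

```text
{'time_s': 3.65, 'joint_pos': array([ -8.881 ,  10.706 , -24.1626,   0.0439, -55.2232,   8.8795]), 'dq': array([ 0.73  , -2.0262,  2.253 ,  0.6935, -0.1077,  0.0943]), 'tau': array([ -0.5364, -38.3766,  23.6222,   5.5196,   0.099 ,   0.0032]), 'ee_pos': array([ 0.4561, -0.2656,  0.1687]), 'tool_rot': array([[-0.0017, -1.    , -0.0004],
       [-0.0004, -0.0004,  1.    ],
       [-1.    ,  0.0017, -0.0004]]), 'force': array([ 0.8959, -0.3364,  0.8442]), 'moment': array([-0.0058, -0.1069,  0.027 ]), 'finger_gap': 1.000069141701847}
[318.715  234.1844]
```

View pics/w1.png

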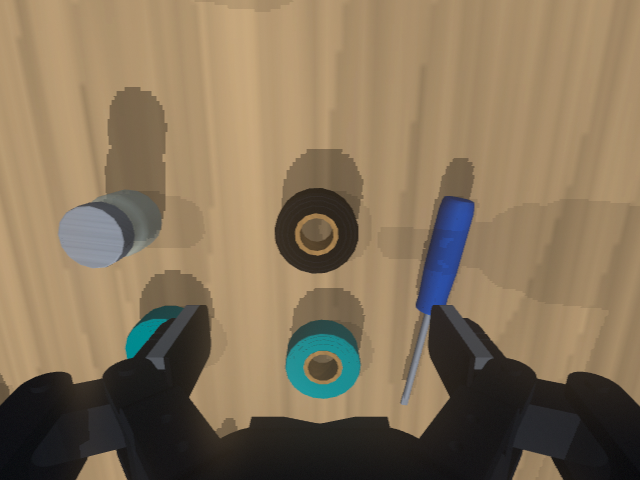

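The wrist view shows the black tape's core at (317,234), against a predicted (318.7,234.2), so it is well aligned. The jaws are clear of the turquoise rolls and the screwdriver. Descending.

Request:
send_rows(
  deltas=[
    [[0.04,-0.001,0],0,1],
    [[0.04,0,0],0,1],
    [[0.035,0,0],0,1],
    [[0.02,0,0],0,1],
    [[0.01,0,0],0,1],
    [[0.005,0,0],0,1],
    [[0,0,0],0,1],
    [[0,0,0],0,1],
  ],
)

```text
time_s: 4.5
ee_pos: [0.4584, -0.2656, 0.0197]
tool_rot: [[0.002, -1.0, -0.001], [-0.001, -0.001, 1.0], [-1.0, -0.002, -0.001]]
force: [0.2, -0.8, 0.4]
finger_gap: 1.0
```

Run:
```python
from h import *
s=sensors.state();print(s["ee_pos"],s["force"])
im=eyes.snapshot("wrist")[:,:,::-1];cv2.imwrite("pics/w2.png",im)
```

```text
[ 0.4584 -0.2656  0.0197] [ 0.2091 -0.8379  0.4073]
```

View pics/w2.png

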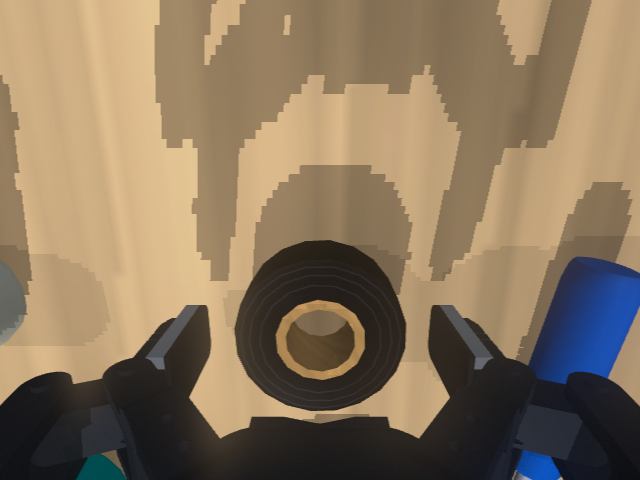

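Run:
```python
from h import *
print(proj("wrist",np.r_[sensors.state()["ee_pos"][:2],.025]), plane("wrist",(320,340),.025))
```

```text
[318.3453 338.4784] [ 0.4577 -0.265   0.025 ]
```

Request:
send_rows(
  deltas=[
    [[0,0,0],0,0],
    [[0,0,0],0,0],
    [[0,0,0],0,0],
    [[0,0,0],0,0],
    [[0,0,0],0,0],
    [[0,0,0],0,0],
    [[0,0,0],0,0],
    [[0,0,0],0,0],
  ],
)

```text
time_s: 5.35
ee_pos: [0.4579, -0.2656, 0.0199]
tool_rot: [[0.002, -1.0, -0.001], [-0.001, -0.001, 1.0], [-1.0, -0.002, -0.001]]
force: [-2.6, 3.5, 13.4]
finger_gap: 0.73
```

Request:
send_rows(
  deltas=[
    [[-0.01,0,0],0,0],
    [[-0.03,0,0],0,0],
    [[-0.04,0,0],0,0],
    [[-0.04,0,0],0,0],
    [[-0.04,0,0.02],0,0],
    [[-0.02,0,0.04],0,0],
    [[0,0,0.04],0,0],
    [[0,-0.01,0.04],0,0],
    [[0,-0.03,0.04],0,0],
    [[0,-0.03,0.04],0,0],
    [[0,-0.03,0.04],0,0],
    [[0,-0.03,0.04],0,0],
  ],
)

```text
time_s: 6.55
ee_pos: [0.5877, 0.0363, 0.199]
tool_rot: [[0.0, -1.0, -0.0], [0.0, -0.0, 1.0], [-1.0, -0.0, 0.0]]
force: [1.6, -1.2, -1.6]
finger_gap: 0.726
```

Request:
send_rows(
  deltas=[
    [[0,-0.03,0.04],0,0],
    [[0,-0.03,0.04],0,0],
    [[0,-0.004,0.04],0,0],
    [[0,0,0.03],0,0],
    [[0,0,0.005],0.1385,0],
    [[0,0,0],0.1385,0],
    [[0,0,0],0.1385,0],
    [[0,0,0],0.1385,0],
    [[0,0,0],0.1385,0],
    [[0,0,0],0.1385,0],
    [[0,0,0],0.1385,0],
    [[0,0,0],0.1385,0],
  ],
)

```text
time_s: 7.75
ee_pos: [0.6508, 0.1893, 0.1985]
tool_rot: [[-0.001, -0.441, 0.897], [-0.0, 0.897, 0.441], [-1.0, 0.0, -0.001]]
force: [-0.3, 0.5, -1.4]
finger_gap: 0.725
```

Request:
send_rows(
  deltas=[
    [[0,0,0],0,0],
    [[0,0,0],0,0],
    [[0,0,0],0,0],
  ],
)

```text
time_s: 8.05
ee_pos: [0.6511, 0.1894, 0.1984]
tool_rot: [[-0.0, -0.449, 0.893], [0.0, 0.893, 0.449], [-1.0, 0.0, -0.0]]
force: [-0.1, -0.7, -1.9]
finger_gap: 0.73
```

Run:
```python
from h import *
s=sensors.state();print(s)
for n in ["wrist","scene","top"]:
  im=eyes.snapshot(n)[:,:,::-1];cv2.imwrite(f"pics/{n}3.png",im)
```

```text
{'time_s': 8.05, 'joint_pos': array([ 32.6518,  22.6654,  -2.7836,  -0.0037, -64.556 , -95.9608]), 'dq': array([ 0.1086,  0.1442,  0.0971,  0.0202,  0.1289, -0.7536]), 'tau': array([ -0.0069, -60.9413,  28.8021,   6.9148,  -0.0086,   0.0209]), 'ee_pos': array([0.6511, 0.1894, 0.1984]), 'tool_rot': array([[-0.0001, -0.4492,  0.8935],
       [ 0.    ,  0.8935,  0.4492],
       [-1.    ,  0.    , -0.0001]]), 'force': array([-0.0693, -0.6993, -1.9038]), 'moment': array([ 0.0133,  0.0266, -0.0136]), 'finger_gap': 0.7300304277932749}
```

View pics/wrist3.png

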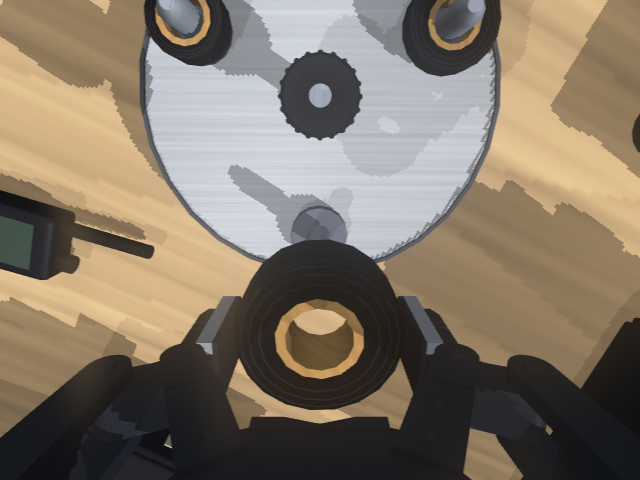

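View pics/scene3.png

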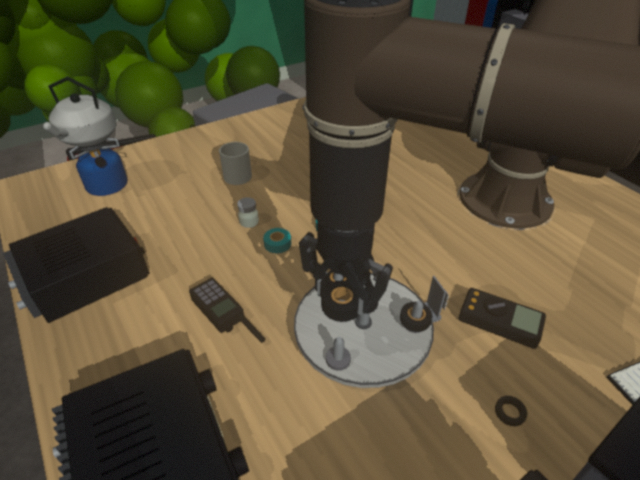

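Wrist view: the roll is held, its core at (319,339) and the bore clear. The knob is at (320,95) and the seat edge is just visible at (319,215). I'll check the alignment numerically.

Run:
```python
from h import *
s=sensors.state()
k=plane("wrist",(320,95.5),.112,s);print("knob",k)
im=cv2.imread("pics/wrist3.png")
cv2.imwrite("pics/w3z.png",cv2.resize(im[190:270,240:400],None,fx=5,fy=5,interpolation=cv2.INTER_CUBIC))
ax=np.array([.567,.1475]);
for a in (25,26.5,28):
    p=ax+.095*np.array([np.cos(np.radians(a)),np.sin(np.radians(a))]);
    print(a,p,proj("wrist",np.r_[p,.048],s),proj("wrist",np.r_[p,.098],s))
print("seat L/R",plane("wrist",(291,228),.048,s),plane("wrist",(347,228),.048,s))
# tape position from core top
for z in (.2025,.2035,.204): print("tape",plane("wrist",(319.5,339),z,s))
```

```text
knob [0.5693 0.149  0.112 ]
25 [0.6531 0.1876] [316.0023 232.1574] [315.2456 252.2151]
26.5 [0.652  0.1899] [319.2419 232.2045] [319.1396 252.2713]
28 [0.6509 0.1921] [322.4816 232.1697] [323.0338 252.2305]
seat L/R [0.6587 0.1691 0.048 ] [0.6395 0.2074 0.048 ]
tape [0.6517 0.1901 0.2025]
tape [0.6512 0.1898 0.2035]
tape [0.6509 0.1897 0.204 ]
```

View pics/w3z.png

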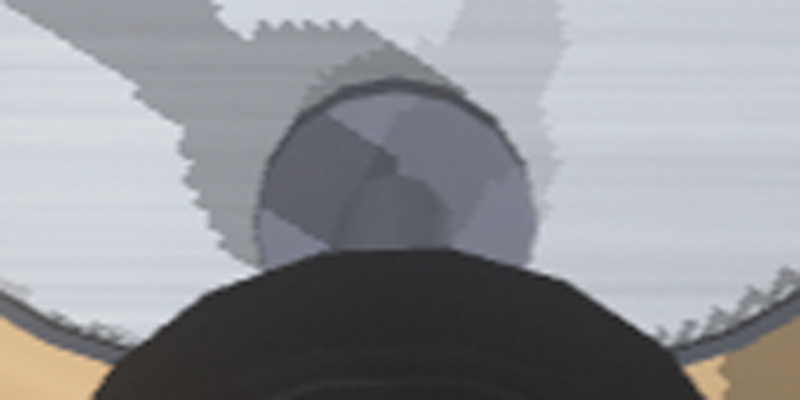

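Run:
```python
from h import *
s=sensors.state()
e=plane("wrist",(319.2,207),.048,s);u=s["tool_rot"][:,2];print(e, e+.022*u)
e=plane("wrist",(319.2,190+175/5),.048,s);print("post base near edge ->centre",e, e+.009*u)
```

```text
[0.6345 0.1811 0.048 ] [0.6542 0.1909 0.048 ]
post base near edge ->centre [0.6469 0.1873 0.048 ] [0.655  0.1913 0.048 ]
```

Request:
send_rows(
  deltas=[
    [[0.02,0,0.0025],0,0],
    [[0.03,0,0],0,0],
    [[0.02,0,0],0,0],
    [[0.005,0,0],0,0],
    [[0.005,0,0],0,0],
    [[0.005,0,0],0,0],
    [[0.005,0,0],0,0],
    [[0,0,0],0,0],
    [[0,0,0],0,0],
  ],
)

```text
time_s: 9.1
ee_pos: [0.6536, 0.1907, 0.1088]
tool_rot: [[0.001, -0.447, 0.895], [0.0, 0.895, 0.447], [-1.0, -0.0, 0.001]]
force: [0.4, 0.1, -1.1]
finger_gap: 0.729
```

Run:
```python
from h import *
s=sensors.state();print(s["ee_pos"],s["force"],s["moment"])
for n in ["wrist"]:
  im=eyes.snapshot(n)[:,:,::-1];cv2.imwrite(f"pics/{n}4.png",im)
```

```text
[0.6536 0.1907 0.1088] [ 0.4179  0.1096 -1.0817] [-0.0011  0.012   0.006 ]
```

View pics/wrist4.png

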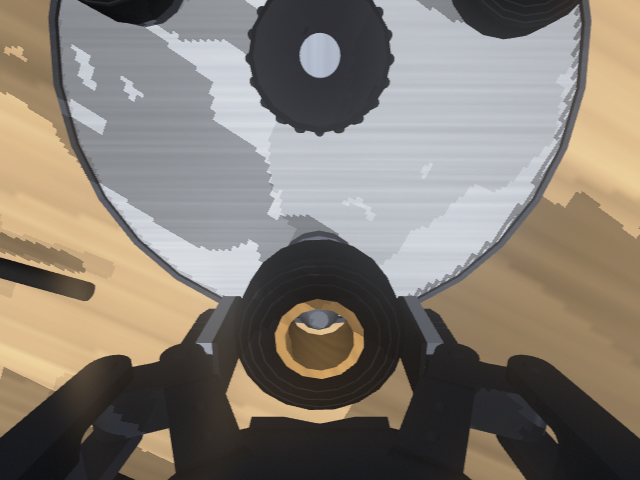

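The post tip shows inside the bore at (319,320). Checking where it sits.

Run:
```python
from h import *
print(plane("wrist",(319,319.5),.098),plane("wrist",(319.5,339),.114),plane("wrist",(319.5,55),.112))
```

```text
[0.6544 0.1911 0.098 ] [0.6537 0.191  0.114 ] [0.569  0.1487 0.112 ]
```

Request:
send_rows(
  deltas=[
    [[0.01,0,0],0,0],
    [[0.01,0,0],0,0],
    [[0.01,0,0],0,0],
    [[0.004,0,0],0,0],
    [[0.002,0,0],0,0],
    [[0,0,0],0,0],
    [[0,0,0],0,0],
  ],
)

```text
time_s: 9.85
ee_pos: [0.6537, 0.1908, 0.0726]
tool_rot: [[0.0, -0.447, 0.895], [0.0, 0.895, 0.447], [-1.0, -0.0, 0.0]]
force: [0.8, -0.3, -0.5]
finger_gap: 0.726
```

Request:
send_rows(
  deltas=[
    [[0.002,0,0],0,0],
    [[0.001,0,0],0,0],
    [[0.001,0,0],0,0],
    [[0.001,0,0],0,0],
    [[0,0,0],0,0],
    [[0,0,0],0,0],
  ],
)

```text
time_s: 10.45
ee_pos: [0.6535, 0.1906, 0.068]
tool_rot: [[0.0, -0.447, 0.895], [-0.0, 0.895, 0.447], [-1.0, -0.0, 0.0]]
force: [-3.2, 0.3, 4.8]
finger_gap: 0.734
```

Light seat contact, about 5 N upward. Releasing and lifting.

Request:
send_rows(
  deltas=[
    [[0,0,0],0,1],
    [[0,0,0],0,1],
    [[0,0,0],0,1],
    [[0,0,0],0,1],
    [[0,0,0],0,1],
    [[-0.01,0,0],0,1],
    [[-0.03,0,0],0,1],
    [[-0.04,0,0],0,1],
    [[-0.04,0,0],0,1],
    [[-0.03,0,0],0,1],
    [[0,0,0],0,1],
    [[0,0,0],0,1],
  ],
)

```text
time_s: 11.65
ee_pos: [0.6536, 0.1908, 0.219]
tool_rot: [[0.002, -0.446, 0.895], [0.002, 0.895, 0.446], [-1.0, 0.0, 0.003]]
force: [-0.1, 0.3, -0.7]
finger_gap: 1.001
```

Run:
```python
from h import *
s=sensors.state();print(s["ee_pos"],s["force"],s["finger_gap"])
for n in ["wrist","scene"]:
  im=eyes.snapshot(n)[:,:,::-1];cv2.imwrite(f"pics/{n}5.png",im)
im=cv2.imread("pics/scene5.png");cv2.imwrite("pics/s5z.png",cv2.resize(im[220:400,260:480],None,fx=3,fy=3,interpolation=cv2.INTER_CUBIC))
```

```text
[0.6536 0.1908 0.219 ] [-0.1199  0.3111 -0.722 ] 1.0009502343471628
```

View pics/wrist5.png

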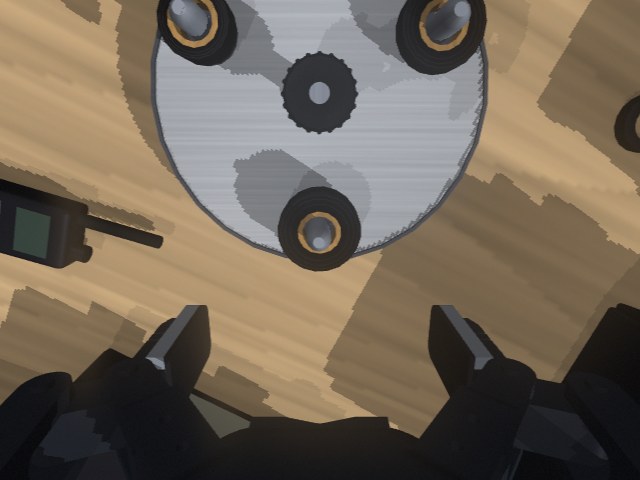

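View pics/s5z.png

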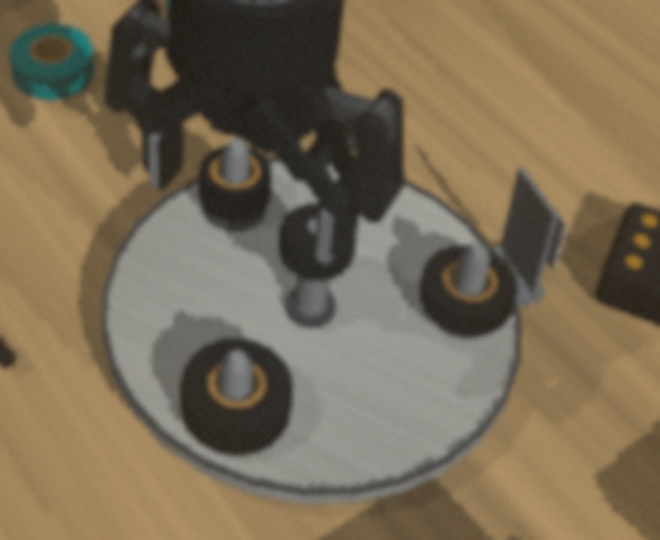

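The roll sits flat on its seat around the post: the core is at (320,232) in the wrist view with the post through it. Moving over the knob and viewing the blade from there.

Request:
send_rows(
  deltas=[
    [[0,0,-0.03],0,1],
    [[0,0,-0.035],0,1],
    [[0,0,-0.03],0,1],
    [[0,0,0],0,1],
    [[0,0,0],0,1],
    [[0,0,0],0,1],
  ],
)

```text
time_s: 12.35
ee_pos: [0.5689, 0.1485, 0.2169]
tool_rot: [[-0.0, -0.447, 0.895], [-0.0, 0.895, 0.447], [-1.0, -0.0, -0.001]]
force: [0.8, 0.6, 0.8]
finger_gap: 0.998
```

Run:
```python
from h import *
s=sensors.state();print(s["ee_pos"],s["joint_pos"],s["tool_rot"])
import pickle;pickle.dump(s,open("s6.pkl","wb"))
for n in ["wrist"]:
  im=eyes.snapshot(n)[:,:,::-1];cv2.imwrite(f"pics/{n}6.png",im)
```

```text
[0.5689 0.1485 0.2169] [ 33.6727  13.7208 -13.2286   0.0079 -63.0834 -97.1547] [[-0.0004 -0.4465  0.8948]
 [-0.0004  0.8948  0.4465]
 [-1.     -0.0002 -0.0006]]
```

View pics/wrist6.png

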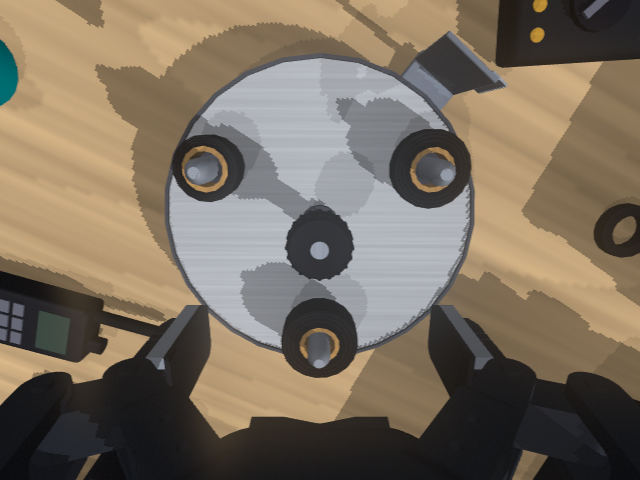

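Run:
```python
from h import *
im=cv2.imread("pics/wrist6.png")
cv2.imwrite("pics/w6z.png",cv2.resize(im[15:125,390:530],None,fx=5.5,fy=5.5,interpolation=cv2.INTER_CUBIC))
```

```text
(no output)
```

View pics/w6z.png

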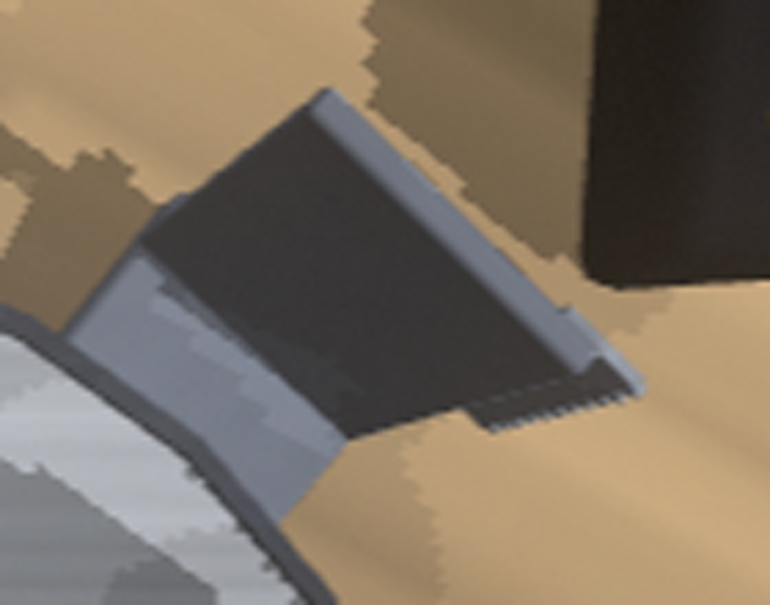

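Run:
```python
from h import *
import pickle;s=pickle.load(open("s6.pkl","rb"))
P=lambda x,y,z:plane("wrist",(x/5.5+390,y/5.5+15),z,s)[:2]
ang=lambda v:np.degrees(np.arctan2(v[1],v[0]))
ax=plane("wrist",(319.3,250.5),.112,s)[:2];print("axis",ax)
for nm,a,b,z in [("top in",(310,108),(580,375),.088),("base",(143,243),(345,440),.006),("base",(143,243),(345,440),.012),("tongue",(68,340),(278,522),.006)]:
    A=P(*a,z);B=P(*b,z);d=B-A;m=(A+B)/2
    print(nm,A,B,np.linalg.norm(d),"perp",(ang([d[1],-d[0]]))%360,(ang(m-ax))%360,np.linalg.norm(m-ax),ang(m-np.array([.568,.148])))
for nm,uv,z in [("b",(433,174),.067),("c",(205.5,169),.073),("a",(319,345),.073)]:
    p=plane("wrist",uv,z,s)[:2];print(nm,p,ang(p-ax)%360,np.linalg.norm(p-ax))
# posts tips
for nm,uv in [("b",(447,174)),("c",(196,173)),("a",(319,364))]:
    p=plane("wrist",uv,.098,s)[:2];print(nm,p,ang(p-ax)%360,np.linalg.norm(p-ax))
```

```text
axis [0.5699 0.149 ]
top in [0.4179 0.1601] [0.4275 0.2025] 0.04353447196209953 perp 347.28297175691085 167.6276522986985 0.15075093051839017 167.09274551288726
base [0.4166 0.1614] [0.4265 0.2032] 0.04300285760135093 perp 346.6792770358517 167.35580633438516 0.15202603407073537 166.8224479935861
base [0.4182 0.1606] [0.4279 0.2017] 0.04223612785539457 perp 346.67927703585167 167.66865073248164 0.15033452395933297 167.1327025216387
tongue [0.4332 0.158 ] [0.4413 0.2003] 0.04299824689080441 perp 349.24370313181953 167.19232597649662 0.13605668306224028 166.59359443498184
b [0.4929 0.2036] 144.66123777530035 0.09436967428622435
c [0.5627 0.0545] 265.63967677236894 0.09482522125078112
a [0.6541 0.1907] 26.33543806096386 0.09395050127954836
b [0.4902 0.2019] 146.4363621508208 0.0957377682218036
c [0.5624 0.0556] 265.4170089168596 0.09367472951684384
a [0.6549 0.1911] 26.36967599733906 0.09479202027374709
```

Front direction ≈167.2° and new roll ≈26.0°, so a turn of about +141°, which is negative about tool x. Descending to the knob and gripping.

Request:
send_rows(
  deltas=[
    [[0.03,0,0],0,1],
    [[0.04,0,0],0,1],
    [[0.03,0,0],0,1],
    [[0.015,0,0],0,1],
    [[0.004,0,0],0,1],
    [[0,0,0],0,1],
    [[0,0,0],0,1],
  ],
)

```text
time_s: 13.1
ee_pos: [0.5693, 0.1487, 0.0991]
tool_rot: [[0.001, -0.447, 0.895], [0.0, 0.895, 0.447], [-1.0, -0.0, 0.001]]
force: [-1.0, 0.9, -0.2]
finger_gap: 1.002
```

Request:
send_rows(
  deltas=[
    [[0,0,0],0,0],
    [[0,0,0],0,0],
    [[0,0,0],0,0],
    [[0,0,0],0,0],
    [[0,0,0],0,0],
    [[0,0,0],0,0],
    [[0,0,0],0,0],
    [[0,0,0],0,0],
    [[0,0,0],0,0],
    [[0,0,0],0,0],
  ],
)

```text
time_s: 14.1
ee_pos: [0.5687, 0.1484, 0.0995]
tool_rot: [[0.001, -0.447, 0.895], [0.001, 0.895, 0.447], [-1.0, 0.0, 0.001]]
force: [-1.8, 0.6, 5.5]
finger_gap: 0.496
```

Run:
```python
from h import *
s=sensors.state();print(s["ee_pos"],s["force"],s["moment"],s["finger_gap"])
for n in ["wrist"]:
  im=eyes.snapshot(n)[:,:,::-1];cv2.imwrite(f"pics/{n}7.png",im)
```

```text
[0.5687 0.1484 0.0995] [-1.7607  0.624   5.5391] [ 0.0577  0.8295 -0.0204] 0.495582623697483
```

View pics/wrist7.png

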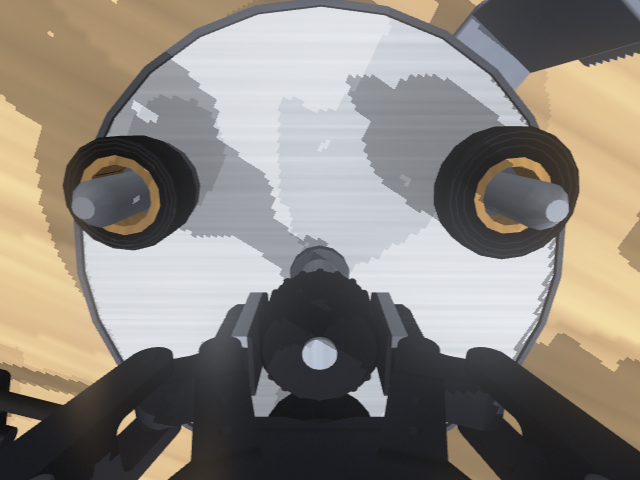

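The knob is centred between the pads, at (320,353) in the wrist view, with low side force. Turning the stand.

Request:
send_rows(
  deltas=[
    [[0,0,0],-0.04,0],
    [[0,0,0],-0.08,0],
    [[0,0,0],-0.1,0],
    [[0,0,0],-0.1,0],
    [[0,0,0],-0.1,0],
    [[0,0,0],-0.1,0],
    [[0,0,0],-0.1,0],
    [[0,0,0],-0.1,0],
    [[0,0,0],-0.08,0],
    [[0,0,0],-0.04,0],
    [[0,0,0],0,0],
    [[0,0,0],0,0],
  ],
)

```text
time_s: 15.35
ee_pos: [0.5693, 0.148, 0.0994]
tool_rot: [[0.002, -0.964, 0.266], [-0.0, 0.266, 0.964], [-1.0, -0.002, 0.0]]
force: [1.7, -3.7, 6.5]
finger_gap: 0.499
```

Run:
```python
from h import *
s=sensors.state();print(s["ee_pos"],s["force"],s["moment"],s["finger_gap"],s["joint_pos"])
```

```text
[0.5693 0.148  0.0994] [ 1.7226 -3.7141  6.5028] [-1.3931 -0.4973 -0.0023] 0.49860933945681407 [ 33.6395  20.2637 -21.3094   0.0802 -48.3392 -49.1052]
```

Request:
send_rows(
  deltas=[
    [[0,0,0],-0.05,0],
    [[0,0,0],-0.08,0],
    [[0,0,0],-0.09,0],
    [[0,0,0],-0.09,0],
    [[0,0,0],-0.09,0],
    [[0,0,0],-0.09,0],
    [[0,0,0],-0.09,0],
    [[0,0,0],-0.09,0],
    [[0,0,0],-0.09,0],
    [[0,0,0],-0.09,0],
    [[0,0,0],-0.09,0],
    [[0,0,0],-0.09,0],
  ],
)

```text
time_s: 16.55
ee_pos: [0.5702, 0.1482, 0.0994]
tool_rot: [[0.003, -0.722, -0.692], [0.0, -0.692, 0.722], [-1.0, -0.003, -0.002]]
force: [6.2, -4.7, 2.1]
finger_gap: 0.495
```

Request:
send_rows(
  deltas=[
    [[0,0,0],-0.09,0],
    [[0,0,0],-0.09,0],
    [[0,0,0],-0.09,0],
    [[0,0,0],-0.09,0],
    [[0,0,0],-0.08,0],
    [[0,0,0],-0.07,0],
    [[0,0,0],-0.05,0],
    [[0,0,0],-0.034,0],
    [[0,0,0],0,0],
    [[0,0,0],0,0],
    [[0,0,0],0,0],
  ],
)

```text
time_s: 17.65
ee_pos: [0.5705, 0.1487, 0.0995]
tool_rot: [[0.004, -0.214, -0.977], [0.001, -0.977, 0.214], [-1.0, -0.002, -0.004]]
force: [7.4, -3.0, 1.5]
finger_gap: 0.496
```

Run:
```python
from h import *
s=sensors.state();print(s["ee_pos"],s["force"],s["moment"],s["finger_gap"],s["joint_pos"],s["tool_rot"])
import pickle;pickle.dump(s,open("s8.pkl","wb"))
for n in ["wrist","top","scene"]:
  im=eyes.snapshot(n)[:,:,::-1];cv2.imwrite(f"pics/{n}8.png",im)
im=cv2.imread("pics/scene8.png");cv2.imwrite("pics/s8z.png",cv2.resize(im[220:400,260:480],None,fx=3,fy=3,interpolation=cv2.INTER_CUBIC))
im=cv2.imread("pics/top8.png");cv2.imwrite("pics/t8z.png",cv2.resize(im[185:325,170:320],None,fx=4,fy=4,interpolation=cv2.INTER_CUBIC))
```

```text
[0.5705 0.1487 0.0995] [ 7.3617 -3.0032  1.5365] [-1.006  -2.1894  0.0588] 0.4958388656229729 [ 33.6459  20.3048 -21.2525   0.111  -48.2163  43.9354] [[ 0.0041 -0.2138 -0.9769]
 [ 0.001  -0.9769  0.2138]
 [-1.     -0.0018 -0.0038]]
```

View pics/s8z.png

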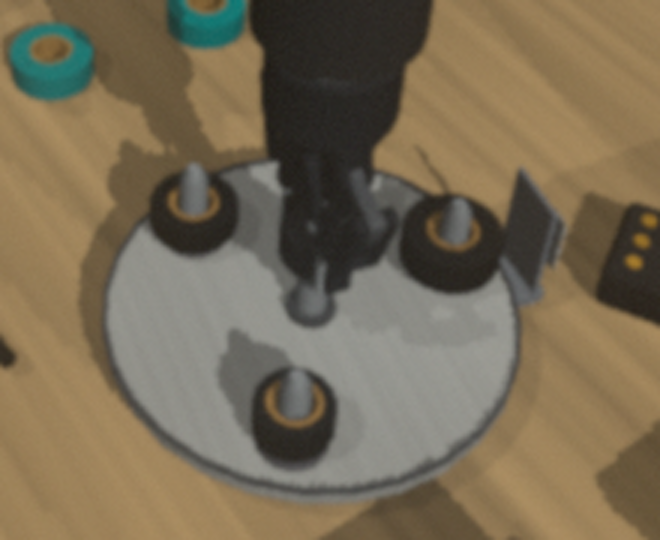

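View pics/t8z.png

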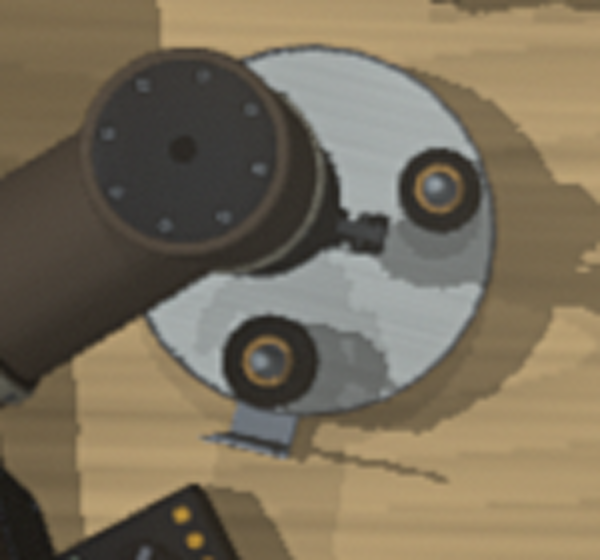

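View pics/wrist8.png

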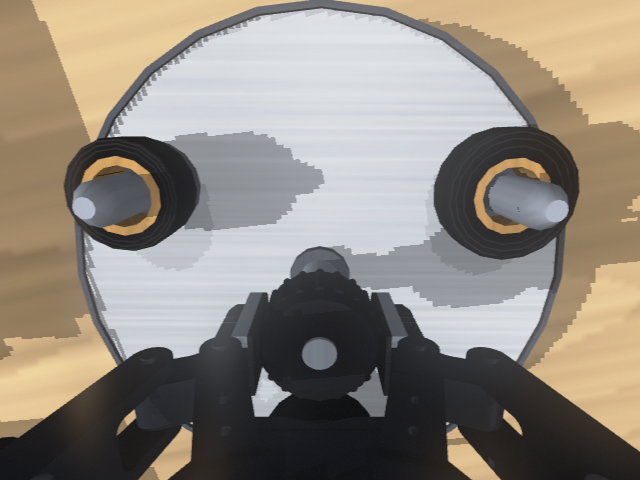

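The wrist view shows both neighbouring posts at the same pixels as before the turn (tips at 83/557), so the knob did not slip. The top view shows the new roll's core at zoom (267,360), just behind the bracket. I'll check the angle with numbers.

Run:
```python
from h import *
import pickle;s=pickle.load(open("s8.pkl","rb"))
ang=lambda v:np.degrees(np.arctan2(v[1],v[0]))%360
# wrist posts: midpoint direction opposite to the new roll
for z,l,r in [(.098,(83,208),(557,211)),(.073,(120,195),None),]:
    if r is None: continue
    L=plane("wrist",l,z,s)[:2];R=plane("wrist",r,z,s)[:2];m=(L+R)/2;d=R-L
    print("posts",L,R,np.linalg.norm(d),"roll azimuth",(ang([d[1],-d[0]])),(ang([-d[1],d[0]])))
print("tool z az",ang(s["tool_rot"][:2,2]))
for n,f in [("top",lambda x,y:(x/4+170,y/4+185)),("scene",lambda x,y:(x/3+260,y/3+220))]:
    if n=="top":
        core=plane(n,f(267,360),.073)[:2];c2=plane(n,f(438,188),.067)[:2]
        A=plane(n,f(237,405),.006)[:2];B=plane(n,f(299,418),.006)[:2]
        C=plane(n,f(230,433),.088)[:2];D=plane(n,f(291,452),.088)[:2]
    else:
        core=plane(n,f(454,230),.073)[:2];c2=plane(n,f(193,201),.067)[:2];c3=plane(n,f(295,403),.073)[:2]
        C=plane(n,f(519,172),.088)[:2];D=plane(n,f(552,222),.088)[:2]; A,B=C,D;print("c3",c3)
    print(n,core,c2,"tongue mid",(A+B)/2,"top edge",C,D,np.linalg.norm(C-D),(C+D)/2)
    for ax in ([.5685,.1485],[.568,.148]):
        ax=np.array(ax);print([ang(q-ax) for q in (core,c2,(A+B)/2,(C+D)/2)])
```

```text
posts [0.6336 0.2187] [0.5973 0.0579] 0.1648297955193082 roll azimuth 167.27882309558836 347.27882309558834
tool z az 167.65486679767596
top [0.4766 0.1676] [0.5971 0.0572] tongue mid [0.4407 0.1748] top edge [0.4274 0.188 ] [0.416  0.1472] 0.04239481150420457 [0.4217 0.1676]
[np.float64(168.25551042855253), np.float64(287.38666608116785), np.float64(168.3666166983304), np.float64(172.591985915453)]
[np.float64(167.89316928573876), np.float64(287.76302276771906), np.float64(168.106457913356), np.float64(172.37452088154532)]
c3 [0.6322 0.2202]
scene [0.4742 0.1703] [0.5957 0.0586] tongue mid [0.4235 0.1852] top edge [0.4177 0.1641] [0.4294 0.2064] 0.043897357071055985 [0.4235 0.1852]
[np.float64(166.97701616438675), np.float64(286.81589967643964), np.float64(165.77503891482846), np.float64(165.77503891482846)]
[np.float64(166.62048231502976), np.float64(287.1974671914354), np.float64(165.54171341190587), np.float64(165.54171341190587)]
```

The new roll is at ≈167.3° and the blade at ≈167.2° from the same wrist camera. The top view puts the tongue within about 0.2° of the roll's core. I'll hold briefly, confirm it's still, and hand in.

Request:
send_rows(
  deltas=[
    [[0,0,0],0,0],
    [[0,0,0],0,0],
    [[0,0,0],0,0],
    [[0,0,0],0,0],
    [[0,0,0],0,0],
  ],
)

```text
time_s: 18.3
ee_pos: [0.5705, 0.1487, 0.0995]
tool_rot: [[0.004, -0.214, -0.977], [0.001, -0.977, 0.214], [-1.0, -0.002, -0.004]]
force: [6.2, -3.2, 1.3]
finger_gap: 0.495
```

Run:
```python
from h import *
s=sensors.state();print(s["time_s"],s["ee_pos"],s["dq"],s["force"],s["finger_gap"],s["tool_rot"][:2,2])
print(manip.close_job())
```

```text
18.3 [0.5705 0.1487 0.0995] [-0.0276 -0.0064  0.0624  0.0987 -0.0175 -0.0168] [ 6.2389 -3.2445  1.3057] 0.4950195307170276 [-0.9769  0.2138]
the job is handed in; nothing more can be done
None
```

The loose black roll is on the empty post, flat on its seat and released. I then gripped the knob and turned the stand about 141° counter-clockwise. The job was handed in at 18.3 s with the gripper still holding the knob.

**Last checks**
- **Stillness:** the arm was still, with the knob gripped at an opening of 0.495 and about 7 N of sideways force at the wrist. The neighbouring posts sat at the same wrist-camera pixels before and after the turn, so the knob did not slip.
- **Alignment:** the wrist camera put the roll at about 167.3° and the blade at about 167.2°.
- **Disagreements:** the top view put the tongue under the bracket within about 0.2° of the roll. The bracket's top edge, read off the coarser fixed-camera images, disagreed more: about 1° off in the scene view and about 4° in the top view. In the top view the serrated blade overhangs that edge, so I relied on the wrist view and the tongue.
- **Other things:** the other two rolls stayed on their posts. Nothing else looked moved in the final pictures, though I did not measure that.

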